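# Press the foot into a shelf leg with the bench-mounted locking clamp

## Robot

A 6-joint arm with a two-finger parallel gripper is mounted at the origin on the work surface. World frame = base frame: x ahead of the robot, y to its left, z up, the work surface at z = 0. Lengths are in m, angles in degrees, forces in N, time in s.
With the tool pointing down it reaches from about 0.3 to 0.85 m from the base axis. Payload 5.4 kg.
Tool frame: the origin (TCP) lies at the very end of the fingers, on their centre line; the grasp point (between the pads) lies 19 mm behind it; z points along the fingers, y is the line along which they close (so a half turn about z gives the same grasp; the last joint's range is limited). The gripper opens to 85 mm and grips with 20 to 120 N. Pads are 22 mm wide; open, the fingers measure 114 mm over their backs; the gripper's body (76 mm by 85 mm) begins 54 mm behind the grasp point. The pads swing forward as they close: fully open they stand 13 mm farther back than shut.
Start: joints at [-89.043, 9.076, 91.501, -0, 79.423, -12.038], TCP at [0.129, -0.56, 0.194] pointing down, gripper open.
Joint ranges: [-166.64, 166.64], [-54.1, 131.32], [10.49, 154.53], [-73.88, 253.88], [9.74, 151.15], [-171.62, 171.62]. Speed limits (degrees/s): [147.25, 147.25, 180, 180, 180, 180].

## Interface

Orientations are given as [roll, pitch, yaw] about the fixed x, y, z axes, in that order (R = Rz(yaw) Ry(pitch) Rx(roll)).
In Python, from workcell import env gives the robot as it stands.
- The arm moves only by the tool drive_tool, never from a script. Its argument "deltas" is a list of rows, each a list of 2 entries, a list of its own where there are three numbers: the shift along the tool's x, y, z in cm, then the turn about the tool's z in rad. A call has 1 to 5 rows; each row is the pose to reach, as a shift and turn from the pose commanded when the call began, along the tool's axes at that moment; what a row does not reach only later rows make up. A row lasts 1/10 s, in which the tool goes at most 50 mm and 8.59 degrees, less where a joint would pass 70% of its speed; a pose out of reach is approached as far as the arm can. A call with a gripper value outside its range is refused whole. "gripper" is the closure, from -1 (fully open) to 1 (shut), so that 0 is half open, set as the call begins (left out, the last holds). The fingers move at their own pace and stop on an object; "squeeze" is the grip in N (left out, the last holds). Time passes only in rows, so rows that repeat a pose let the fingers close. It gives the time, the measured TCP pose, the force, the opening and the grip force at its end, in the units of the state.
- env.state(): the state, without advancing time (a new reading comes with each control period).
- env.grab_frame(name): name is "scene" or "top"; returns (picture, depth): 420x560x3 uint8, red, green, blue; 420x560 float32, m along the optical axis (not along the pixel's ray), 0 where there is no reading.
- env.calibration(name): a dict with "K" (3x3 intrinsics, pixels), "R" (3x3) and "t" (3): a world point X has camera coordinates R X + t. Camera axes: x right, y down, z forward; pixel columns grow to the right and rows downward; lengths in m; the calibration is good to about 2 mm. A picture is of the moment at which its call begins. calibration takes no time and is no camera call.
- env.sign_off(): hands the job in; it is judged then, once.
The state is a dict: "clock": time; "q": joint angles; "joint_velocities": joint speeds; "joint_torque": joint torques, N m; "tcp_pos": TCP position; "ee_rot": TCP orientation; "contact_force": force on the tool from outside, world axes, zero at the start; "moment": the same for the moment, N m; "gripper_width": finger opening in m; "gripper_force": force on a finger pad.
Only numpy, scipy, OpenCV 4.12 (cv2) and the standard library are available. Lean on these libraries where they do the work, as an engineer would, in place of code of your own. Each camera call takes 0.05 s, during which the arm holds its last target. There are 200 camera calls.

## Task

The short steel leg lying in the cradle of the bench-mounted locking clamp has its black plastic foot only started: press the foot fully home by pushing the clamp's moving handle in until it snaps over centre and stays locked by itself, without forcing the handle once it has snapped. Then take the hand away from it and flick the release lever at the handle's tail to let the jaw spring open, lift the finished leg out of the cradle and put it in the grey bin. Do not disturb the other things on the bench.

Things in the scene. Friction and masses are not known exactly. Their poses are not given: they have to be found in the camera images.
- clamp: Steel locking C-clamp (locking-pliers type) on a bed 270 x 135 x 8 mm; works in a level plane 45 mm above the bench. Origin: on the bench under the cradle, on the axis of its swivel foot. x: closing direction, from moving to fixed handle; y: from the jaws (y = 0) to the tail; z up. Fixed handle 18 mm wide, to x = -54, y = 255 mm, its screw to y = 264 mm; all under 60 mm high.
- swivel (a point): Axis of the swivel foot that carries the clamp, on the bench. The foot is stiff but has slack: pushing the handle with over 6 N also turns the whole clamp (clockwise from above) by an amount that differs each time, 0.02 to 0.10 rad, until it bears up; so the handle gives 5 to 25 mm more than its own travel, and clamp, leg and lever end turned.
- jaw: Moving jaw: bent steel arm 18 mm wide, 12 mm high, turning about a pin at x = -33.5, y = 105 mm of the clamp's frame, 45 mm up (its origin); carries the sprung pad, moving handle, link and release lever on the clamp's -x side. A spring holds it open. The fixed C-frame across from it runs round the throat, at least 45 mm from the leg's side, to a round fixed pad at x = 37, y = 0 mm.
- grip: Moving handle: steel channel 14 mm wide, 20 mm high (z = 35 to 55 mm), 150 mm from its origin (the pin at the jaw) to its tail end. Pushed at grip_pad towards the clamp's +x: about 3 N until the jaw's pad meets the foot (3 to 10 mm of travel), then up to 17 N while the foot goes in, then less until dead centre. The stop just behind dead centre is rigid: over 30 N damages the clamp.
- lever: Release lever: thin steel lever pivoted in the moving handle (origin on the pivot), ending in a flat tail plate behind the handle's end. A light spring holds it towards the fixed handle. Its tail, pushed towards the moving handle (clamp's -x), gives at 2 to 4 N and moves about 10 mm in the handle; then the clamp snaps open and handle and tail jump 45 to 65 mm away towards -x.
- grip_pad (a point): Push point: on the moving handle's centre line 16 mm from its end, mid-height; the handle's outer face is 7 mm farther to -x. In the clamp's frame x = -131, y = 246 mm open; dead centre at about x = -90 mm; locked at x = -85, y = 256 mm. From dead centre the handle snaps on to its stop by itself and stays locked; it then takes about 4 N to pull open.
- lever_tail (a point): Middle of the release lever's tail plate (26 mm long along the handle, 5 mm thick, z = 36 to 54 mm), behind the ends of both handles, 20 mm clear of the fixed one. In the clamp's frame x = -56, y = 301 mm when locked, x = -122, y = 298 mm when open.
- pad_face (a point): Centre of the face of the moving jaw's round sprung pad (26 mm across), 45 mm above the bench; in the clamp's frame x = -52 mm when open, about x = -38 mm when locked on the leg.
- cradle (a point): Middle of the cradle's floor, 30 mm above the bench, at x = 9.5, y = 0 mm in the clamp's frame. The cradle is 44 mm long along x; its two side walls, 10 mm higher than its floor, are 32.6 mm apart and 4 mm thick.
- leg: Loose shelf leg lying in the cradle along the clamp's x axis: square steel tube 30 x 30 x 70 mm, 0.1 to 0.2 kg in all, with the plastic foot (flange 33 x 33 x 6 mm) in its -x end. Origin: middle of the tube's underside, 30 mm above the bench in the cradle; x along the tube away from the foot, z up.
- leg_mid (a point): Middle of the leg's tube, 15 mm above its underside.
- foot_face (a point): Centre of the foot's outer face. In the leg's frame x = -47 to -45.5 mm when only started (a gap of 4.5 to 6 mm between flange and tube), x = -41 mm when fully home. It takes about 18 N along the tube to press it.
- bin: Grey open plastic bin for finished legs, fixed, 130 (x) x 180 (y) x 50 mm outside, walls and floor 4 mm. Origin: centre of its underside.
- spare_leg: Bystander: a finished leg standing upright on its foot, 33 x 33 x 76 mm.
- tape: Bystander: brown roll of packing tape lying flat, 96 mm across, 48 mm high.
- stapler: Bystander: black desk stapler, 135 x 36 x 51 mm.
Not all that is in view belongs to the job. Leave any orange look-alike of the leg alone.

How it is judged:
By the outcome, as a careful person would: the job done as asked, in the order asked, and still so for the second after the job is handed in, with the robot touching nothing.
It also fails if it takes over 64 s, if anything falls off the work surface, if the arm or the gripper's body presses on something with over 40 N, if the wrist force passes 120 N, or if a joint passes its speed limit or range.

## Working session

There is one attempt and no reset: what is moved stays moved. The work goes in short steps, Python scripts to look and compute and a tool call to move; the robot and the scene stay as the last step left them, time stands still between calls to the robot, and variables do not carry over. Pictures are saved under pics/ and viewed, at most 10 in all, crops included, and the job is handed in when it is done.

Besides the shell and the picture viewer there is one more tool, called as a command line: name --argument value ..., lists and objects as JSON in quotes. drive_tool: Moves the arm, as the interface text tells. Its arguments: {"type":"object","properties":{"deltas":{"type":"array"},"gripper":{"type":"number"},"squeeze":{"type":"number"}},"required":["deltas"]}

```bash
mkdir -p pics; ls; cat > h.py <<'E'
from workcell import env
import numpy as np, cv2
def grab(n):
    p,d=env.grab_frame(n); c=env.calibration(n); return p,d,c
def world(d,c,u,v,z=None):
    K,R,t=map(np.array,(c["K"],c["R"],c["t"])); r=np.linalg.inv(K)@[u,v,1]
    C=-R.T@t; w=R.T@r
    return C+w*((z-C[2])/w[2]) if z is not None else R.T@(r*d[int(v),int(u)]-t)
def pix(c,X):
    q=np.array(c["K"])@(np.array(c["R"])@X+np.array(c["t"])); return q[:2]/q[2]
def save(n,p): cv2.imwrite("pics/"+n,cv2.cvtColor(p,cv2.COLOR_RGB2BGR))
def cloud(d,c):
    v,u=np.indices(d.shape); K=np.array(c["K"]); r=np.stack([(u-K[0,2])/K[0,0],(v-K[1,2])/K[1,1],np.ones(d.shape)],-1)*d[...,None]
    return (r-np.array(c["t"]))@np.array(c["R"])
E
python3 - <<'E'
from h import *
for n in("top","scene"):
    p,d,c=grab(n); save(n+"0.png",p); np.savez(n+"0.npz",p=p,d=d); print(n,np.round(c["K"],1).tolist(),(-np.array(c["R"]).T@c["t"]).round(3))
print(env.state())
E
```

```text
pics
top [[546.4, 0.0, 284.2], [0.0, 546.4, 208.6], [0.0, 0.0, 1.0]] [0.285 0.013 1.549]
scene [[517.1, 0.0, 277.3], [0.0, 517.1, 216.2], [0.0, 0.0, 1.0]] [1.702 0.304 0.749]
{'clock': 0.1, 'q': array([-8.90432801e+01,  9.10879614e+00,  9.15652293e+01, -5.50361316e-04,
        7.94235442e+01, -1.20399689e+01]), 'joint_velocities': array([ 0.0180924 , -0.14732678, -0.15058045,  0.0140462 , -0.07173784,
       -0.09502617]), 'joint_torque': array([-3.20836389e-04, -3.96994722e+01, -3.32336175e+01, -2.42703572e-04,
        4.21335921e-03, -1.31009247e-05]), 'tcp_pos': array([ 0.12925953, -0.55966143,  0.19361543]), 'ee_rot': array([-1.79904464e+02, -1.98234876e-02,  1.29967738e+01]), 'contact_force': array([ 0.19452649, -0.08522309,  0.00886742]), 'moment': array([-0.02346321,  0.01173724, -0.01407407]), 'gripper_force': 0.0, 'gripper_width': 0.08529437053457786}
```

View pics/top0.png

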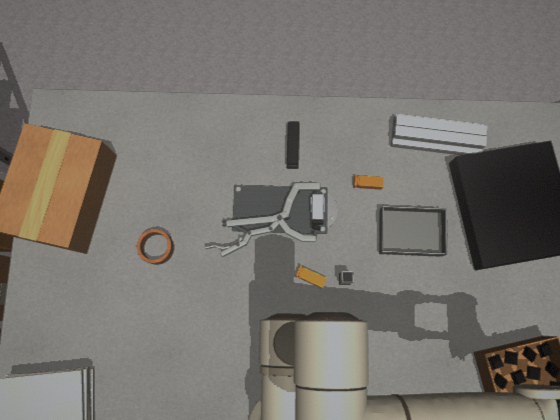

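View pics/scene0.png

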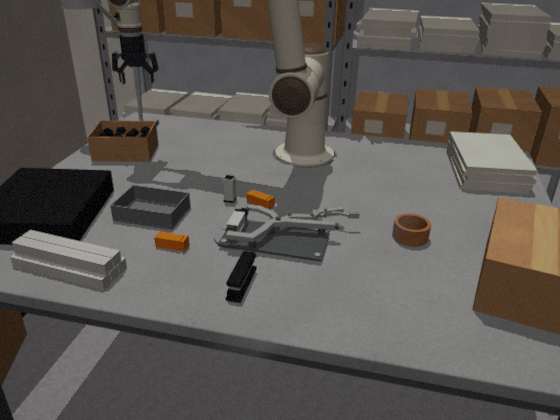

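Candidates for the leg:
- White tube in the cradle, top image (318,207).
- Orange look-alikes at (311,276) and (369,182).
- Standing spare leg at (346,277).

The description (lying in the cradle) picks (318,207). The clamp's tail points left (world +y) and the moving handle is the lower one, so the push goes towards world +x. I'll check this in a close crop.

```bash
python3 - <<'E'
from h import *
p=np.load("top0.npz")["p"]; save("crop1.png",cv2.resize(p[170:290,195:355],None,fx=5,fy=5,interpolation=cv2.INTER_CUBIC))
E
```

```text
(no output)
```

View pics/crop1.png

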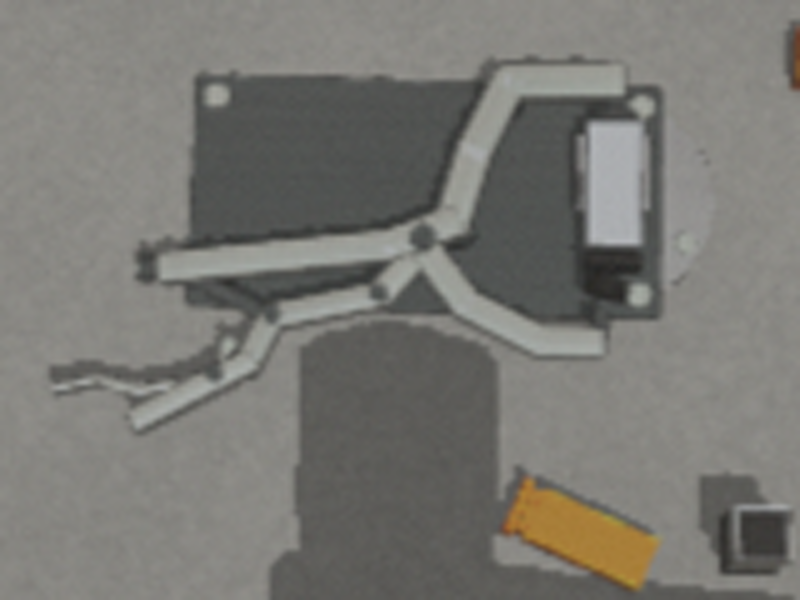

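The crop shows the white tube (615,185) with the black foot at its lower end (615,265). The moving handle's end is at (135,420), the lever tail at (75,382), the pin at (424,237) and the fixed handle's end at (160,268).

```bash
python3 - <<'E'
from h import *
f=np.load("top0.npz");p,d=f["p"],f["d"];c=env.calibration("top")
P=cloud(d,c)
def C(u,v,z): return world(d,c,195+u/5-.4,170+v/5-.4,z)
for n,u,v,z in[("pin",424,237,.055),("fixend",160,268,.055),("hend",137,421,.055),("tail",75,382,.054)]:
    X=C(u,v,z);uv=pix(c,X);print(n,X.round(4),"depth z",P[int(round(uv[1])),int(round(uv[0]))].round(4))
# tube top
m=(abs(P[...,2]-.06)<.006)&(p.min(-1)>140)
n,l,st,ce=cv2.connectedComponentsWithStats(m.astype(np.uint8))
k=l[207,318];print(k,st[k])
m=l==k
vv,uu=np.nonzero(m);X=np.array([world(d,c,a,b,.06)[:2] for a,b in zip(uu,vv)])
r=cv2.minAreaRect((X*1000).astype(np.float32));print("leg rect",r,np.median(P[m][:,2]))
# bed
mb=(abs(P[...,2]-.008)<.006)&(p.max(-1)<100)
n,l,st,ce=cv2.connectedComponentsWithStats(mb.astype(np.uint8))
k=l[190,250];vv,uu=np.nonzero(l==k);X=np.array([world(d,c,a,b,.008)[:2] for a,b in zip(uu,vv)])
print("bed",cv2.minAreaRect((X*1000).astype(np.float32)))
# bin rim
mz=(abs(P[...,2]-.05)<.006)&(P[...,1]<-.2)&(P[...,0]<.5)&(P[...,0]>.1)&(P[...,1]>-.5)
n,l,st,ce=cv2.connectedComponentsWithStats(mz.astype(np.uint8));
for k in range(1,n):
    if st[k][4]>60:
        vv,uu=np.nonzero(l==k);X=np.array([world(d,c,a,b,.05)[:2] for a,b in zip(uu,vv)]);print("bin",cv2.minAreaRect((X*1000).astype(np.float32)),len(vv))
# fit handle line pts & lever near tail
for reg in[(195,235,228,262)]:
    S=P[reg[2]:reg[3],reg[0]:reg[1]];mm=S[...,2]>.03
    np.set_printoptions(linewidth=250,suppress=True)
    print((S[...,2]*1000).round().astype(int)[::2,::2])
# handle centre line
q=[C(u,v,.055)[:2] for u,v in[(137,421),(245,362)]];print("handle dir",np.array(q))
E
```

```text
pin [0.5648 0.0344 0.055 ] depth z [0.5645 0.0355 0.056 ]
fixend [0.5432 0.1804 0.055 ] depth z [0.5446 0.1798 0.0503]
hend [0.4577 0.1888 0.055 ] depth z [0.4568 0.1884 0.0586]
tail [0.4784 0.2242 0.054 ] depth z [0.4778 0.2224 0.059 ]
6 [313 195  11  24 218]
leg rect ((596.6231079101562, -72.1573257446289), (65.6227035522461, 27.90964126586914), 0.9846657514572144) 0.06168618103323066
bed ((643.6087036132812, 38.0787353515625), (1237.0496826171875, 1743.7991943359375), 1.580950140953064)
bin ((478.5417785644531, -289.9842529296875), (85.42747497558594, 22.423786163330078), 74.03488159179688) 63
bin ((477.0985107421875, -387.16162109375), (24.096752166748047, 94.76123046875), 13.494905471801758) 73
[[   3    1    2    0    0   -5    6   -2    6    0   -1    1    9    3    2   -1    2 1549    2   17]
 [   4   -4   -4    5    8    4    4    1   -1   -1   -1   -2   -4    0   -5    1   -2    3   -3   22]
 [   2    1   -1   -4    3    1    1   10    8    6    0    1   -4    5    0   -3    2   -1    6    1]
 [   8    3   -2   -1   -3    2    1    4   -5    5    2    3    5    4    4    0 
[... 722 characters left out ...]
 52   57   54   55]
 [   5   -1   -3    6   -2    2   -2   -1    2    5    7    0    7    1   52   61   61   57   56   56]
 [   3   -1    0    4    1    1    1    5    1    0    1   -1    0   53   54   56   59   56   51    0]
 [   5   -3   -4    5    0    2    2    3    1    1    5    1   -1   56   55   60   46    0    2    5]
 [   3    1    5    4    0    0    0   -1   -1   -7    0    0    1    1   50    3   -1   -4    2    3]
 [  -2    6   -1    0 1549   -2   -4    5   -1    3   -2    6   -2    4   -1    1    7   -2    3   -4]
 [   5    2    3    5 1549    1    2    4   -1   -5    7    5    1    0   -3    3   -3    0    0    4]]
handle dir [[0.45774116 0.18882441]
 [0.49198386 0.13097568]]
```

```bash
cat >> h.py <<'E'
from scipy.spatial.transform import Rotation as Ro
def delta(x,y,z,yaw):
    s=env.state(); R=Ro.from_euler("xyz",s["ee_rot"],degrees=True).as_matrix()
    Rt=Ro.from_euler("xyz",[180,0,yaw],degrees=True).as_matrix()
    w=Ro.from_matrix(R.T@Rt).as_rotvec()
    print("t",round(s["clock"],2),"pos",s["tcp_pos"].round(4),"rot",s["ee_rot"].round(1),"-> cm",(R.T@(np.array([x,y,z])-s["tcp_pos"])*100).round(2),"turn",w.round(3))
E
python3 - <<'E'
from h import *
delta(.433,.1545,.19,31)
c=env.calibration("top")
for u,v in[(380,206),(446,208),(445,256),(379,252),(412,230)]: print(world(None,c,u,v,.05).round(3))
E
```

```text
t 0.1 pos [ 0.1293 -0.5597  0.1936] rot [-179.9   -0.    13. ] -> cm [ 45.66 -62.75   0.48] turn [-0.002 -0.001 -0.314]
[ 0.605 -0.246  0.05 ]
[ 0.604 -0.431  0.05 ]
[ 0.469 -0.424  0.05 ]
[ 0.475 -0.243  0.05 ]
[ 0.539 -0.335  0.05 ]
```

drive_tool --deltas '[[[2.85,-3.9,0],0],[[5.7,-7.8,0],0],[[8.55,-11.8,0],0],[[11.4,-15.7,0],0],[[14.3,-19.6,0],0]]' --gripper 1 --squeeze 40

```text
clock: 0.6
tcp_pos: [0.2248, -0.3351, 0.1939]
ee_rot: [-180.0, -0.0, 12.9]
contact_force: [1.3, 0.1, 0.1]
gripper_width: 0.0123
gripper_force: 0.0
```

drive_tool --deltas '[[[2.85,-3.9,0],0],[[5.7,-7.8,0],0],[[8.55,-11.8,0],0],[[11.4,-15.7,0],0],[[14.3,-19.6,0],0]]'

```text
clock: 1.1
tcp_pos: [0.32, -0.1121, 0.1944]
ee_rot: [180.0, -0.0, 12.9]
contact_force: [1.4, -1.1, 0.3]
gripper_width: 0.0003
gripper_force: 0.0
```

drive_tool --deltas '[[[2.85,-3.9,0],-0.06],[[5.7,-7.8,0],-0.12],[[8.55,-11.8,0],-0.18],[[11.4,-15.7,0],-0.25],[[14.3,-19.6,0],-0.314]]'

```text
clock: 1.6
tcp_pos: [0.4152, 0.1114, 0.1943]
ee_rot: [180.0, -0.0, 31.2]
contact_force: [1.3, -0.9, 0.7]
gripper_width: -0.0003
gripper_force: 0.0
```

```bash
python3 - <<'E'
from h import *
delta(.433,.1545,.032,31)
E
```

```text
t 1.6 pos [0.4152 0.1114 0.1943] rot [180.   -0.   31.2] -> cm [ 3.75 -2.77 16.23] turn [ 0.    -0.     0.003]
```

drive_tool --deltas '[[[3.7,-2.8,1],0],[[3.7,-2.8,5.5],0],[[3.7,-2.8,10],0],[[3.7,-2.8,14],0],[[3.7,-2.8,16.2],0]]'

```text
clock: 2.1
tcp_pos: [0.4291, 0.1522, 0.0286]
ee_rot: [-179.8, 0.3, 31.0]
contact_force: [0.6, -0.5, -0.2]
gripper_width: -0.0
gripper_force: 0.0
```

drive_tool --deltas '[[[0.5,0,0],0],[[1,0,0],0],[[1,0,0],0]]'

```text
clock: 2.4
tcp_pos: [0.4435, 0.1578, 0.0346]
ee_rot: [179.9, -0.2, 31.0]
contact_force: [0.4, 0.3, 0.1]
gripper_width: -0.0
gripper_force: 0.0
```

```bash
python3 - <<'E'
from h import *
p,d,c=grab("top"); save("crop2.png",cv2.resize(p[170:290,195:355],None,fx=5,fy=5,interpolation=cv2.INTER_CUBIC))
print(env.state()["tcp_pos"],env.state()["contact_force"])
E
```

```text
[0.44320492 0.15763897 0.03456369] [ 1.00587348 -0.1263659  -0.72802921]
```

View pics/crop2.png

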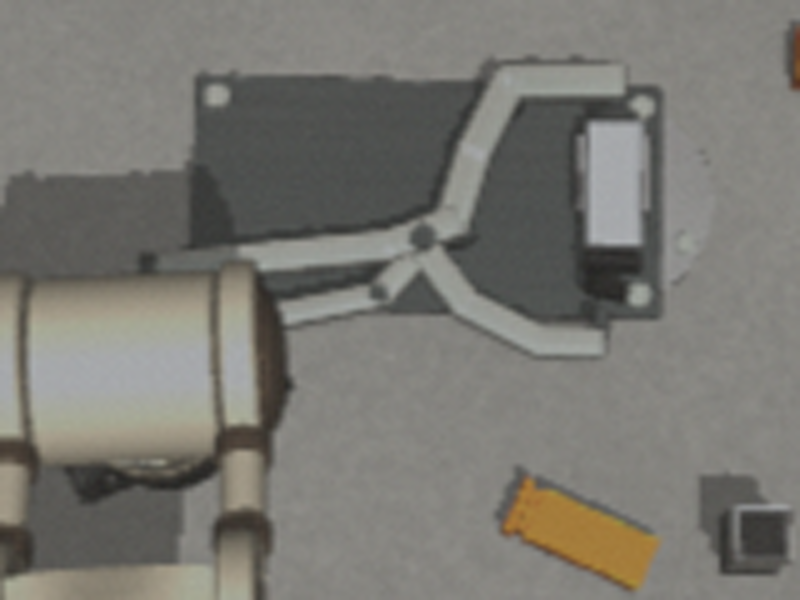

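The arm hides the handle from above, but the jaw at crop (540,335) stays visible and is still open. I'll approach by force.

drive_tool --deltas '[[[0.3,0,0],0],[[0.6,0,0],0],[[0.9,0,0],0],[[1.2,0,0],0]]'

```text
clock: 2.85
tcp_pos: [0.4516, 0.1637, 0.0327]
ee_rot: [180.0, -0.0, 31.0]
contact_force: [0.1, -0.4, -0.9]
gripper_width: -0.0001
gripper_force: 0.0
```

drive_tool --deltas '[[[0.2,0,0],0],[[0.4,0,0],0.03],[[0.6,0,0],0.05]]'

```text
clock: 3.15
tcp_pos: [0.4565, 0.1667, 0.0324]
ee_rot: [-180.0, 0.0, 28.1]
contact_force: [-0.0, -0.2, 0.1]
gripper_width: -0.0003
gripper_force: 0.0
```

drive_tool --deltas '[[[0.2,0,0],0.02],[[0.4,0,0],0.04],[[0.5,0,0],0.05]]'

```text
clock: 3.45
tcp_pos: [0.461, 0.1691, 0.0325]
ee_rot: [-180.0, -0.0, 25.2]
contact_force: [-0.6, -0.7, -0.5]
gripper_width: -0.0001
gripper_force: 0.0
```

```bash
python3 - <<'E'
from h import *
p,d,c=grab("scene"); save("s3.png",cv2.resize(p[170:280,210:370],None,fx=5,fy=5,interpolation=cv2.INTER_CUBIC))
f=np.load("top0.npz");p0=f["p"]
p,d,c=grab("top");a=np.abs(p[200:250,275:330].astype(int)-p0[200:250,275:330]).sum(-1);print((a>60).sum(),np.argwhere(a>60)[:20].tolist())
E
```

```text
257 [[34, 0], [35, 0], [35, 1], [35, 2], [35, 3], [35, 4], [35, 5], [36, 0], [36, 1], [36, 2], [36, 3], [36, 4], [36, 5], [36, 6], [36, 7], [36, 8], [37, 0], [37, 1], [37, 2], [37, 3]]
```

View pics/s3.png

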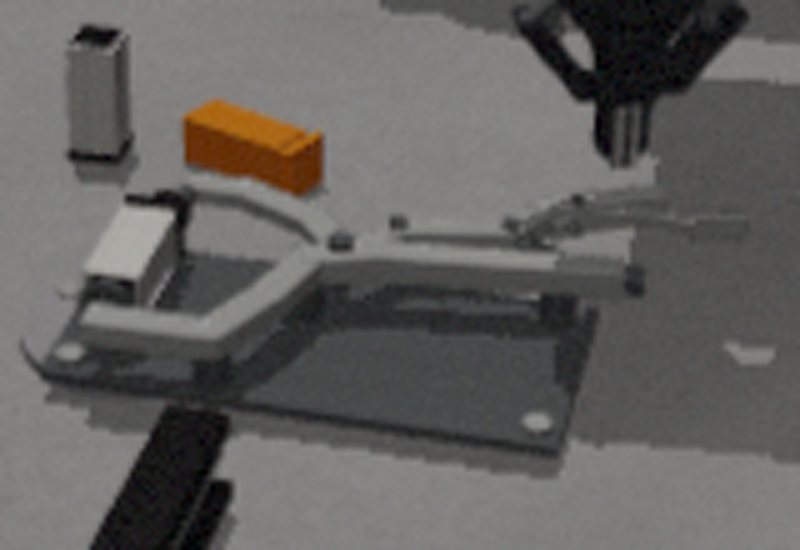

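Scene crop: the fingertips (622,150) stand right behind the moving handle near its end (655,170), just about touching, with the jaw unmoved. Carry on.

drive_tool --deltas '[[[0.2,0,0],0],[[0.4,0,0],0]]'

```text
clock: 3.75
tcp_pos: [0.4645, 0.1707, 0.0325]
ee_rot: [-180.0, -0.0, 25.3]
contact_force: [-0.2, 0.5, -0.3]
gripper_width: -0.0
gripper_force: 0.0
```

drive_tool --deltas '[[[0.2,0,0],0],[[0.4,0,0],0.02]]'

```text
clock: 3.95
tcp_pos: [0.4682, 0.1725, 0.0325]
ee_rot: [-180.0, -0.0, 24.1]
contact_force: [-0.4, -0.2, -0.7]
gripper_width: 0.0
gripper_force: 0.0
```

drive_tool --deltas '[[[0.2,0,0],0],[[0.4,0,0],0.02]]'

```text
clock: 4.15
tcp_pos: [0.4719, 0.1741, 0.0325]
ee_rot: [-180.0, -0.0, 22.9]
contact_force: [1.1, -0.2, 0.0]
gripper_width: -0.0002
gripper_force: 0.0
```

```bash
python3 - <<'E'
from h import *
p,d,c=grab("scene"); save("s4.png",cv2.resize(p[180:240,270:370],None,fx=8,fy=8,interpolation=cv2.INTER_CUBIC))
s=env.state()
for n,x in[("tip",s["tcp_pos"]),("pad0",[.4655,.174,.045]),("end0",[.4577,.1888,.055])]: print(n,(pix(c,np.array(x))-[270,180])*8)
E
```

```text
tip [510.50488818 286.51869241]
pad0 [515.40437798 245.79360889]
end0 [563.62869203 215.19422201]
```

View pics/s4.png

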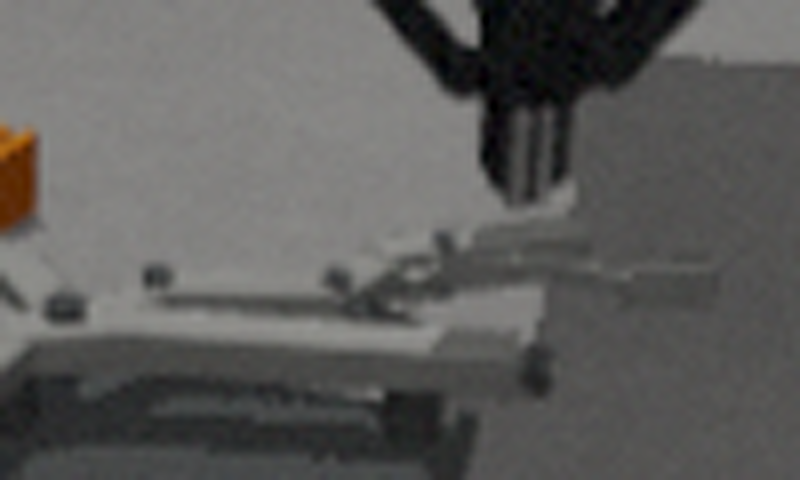

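The scene crop shows the fingers (535,150) directly behind the handle's end (573,190), and the handle has hardly moved. I'll measure finger and handle with the depth.

```bash
python3 - <<'E'
from h import *
np.set_printoptions(suppress=True,linewidth=200)
s=env.state();t=s["tcp_pos"];print(t,s["contact_force"])
Ds=[];
p,d,c=grab("scene")
for k in range(4): Ds.append(grab("scene")[1])
d=np.median(Ds,0);P=cloud(d,c)
for h in(0,.03,.06):print(pix(c,t+[0,0,h]))
for v in range(194,216,2):
    print(v,[tuple((P[v,u]*1000).round().astype(int).tolist()) for u in range(330,346,3)])
print(pix(c,np.array([.55,.1,.055])))
E
```

```text
[0.4721315  0.17415498 0.03257574] [ 0.46830016 -0.41959653  0.5369881 ]
[333.81311102 215.81483655]
[334.58566606 206.29150833]
[335.37510476 196.5600543 ]
194 [(471, 159, 97), (482, 168, 105), (480, 176, 105), (477, 184, 104), (275, 173, -1), (273, 182, -1)]
196 [(472, 160, 92), (483, 169, 99), (482, 177, 99), (471, 184, 95), (286, 175, -2), (282, 184, -3)]
198 [(472, 160, 86), (481, 169, 92), (481, 177, 93), (475, 184, 91), (300, 177, -1), (298, 185, -1)]
200 [(476, 161, 82), (480, 169, 85), (481, 177, 87), (477, 185, 86), (313, 178, -1), (313, 187, 0)]
202 [(333, 145, -2), (481, 170, 80), (483, 178, 82), (472, 185, 78), (327, 180, 0), (325, 189, 0)]
204 [(345, 146, -3), (478, 170, 72), (479, 178, 74), (341, 173, -1), (336, 181, -2), (337, 190, -1)]
206 [(359, 149, -2), (356, 157, -2), (353, 166, -2), (351, 174, -2), (351, 183, -1), (352, 192, 1)]
208 [(467, 161, 53), (467, 170, 54), (463, 177, 53), (464, 186, 54), (458, 193, 52), (361, 193, 0)]
210 [(479, 163, 53), (478, 171, 54), (470, 179, 50), (469, 187, 51), (464, 194, 49), (375, 195, 1)]
212 [(479, 164, 47), (476, 171, 46), (477, 180, 48), (475, 188, 48), (465, 195, 44), (383, 196, -2)]
214 [(482, 164, 42), (482, 173, 44), (478, 180, 42), (477, 188, 43), (476, 196, 44), (480, 205, 48)]
[302.06201655 219.18957067]
```

```bash
python3 - <<'E'
from h import *
f=np.load("scene0.npz");p,d=f["p"],f["d"];c=env.calibration("scene");P=cloud(d,c)
t=np.array([.1293,-.5597,.1936])
for h in(0,.03,.06,.09):print(h,pix(c,t+[0,0,h]).round(1))
m=(np.linalg.norm(P[...,:2]-t[:2],axis=-1)<.12)&(P[...,2]>.12)&(P[...,2]<.4)
v,u=np.nonzero(m);print("lowest start",np.sort(P[m][:,2])[:8].round(3),v.max())
s=env.state();t=s["tcp_pos"];p,d,c=grab("scene");P=cloud(d,c)
m=(np.linalg.norm(P[...,:2]-t[:2],axis=-1)<.03)&(P[...,2]>.06)&(P[...,2]<.2)
print("now lowest",np.sort(P[m][:,2])[:10].round(3)); 
q=P[m];print(q[q[:,2]<.09].mean(0),np.percentile(q[q[:,2]<.1],[5,95],axis=0))
print(s["q"].round(2),t)
E
```

```text
0 [139.   98.1]
0.03 [137.9  89.4]
0.06 [136.8  80.6]
0.09 [135.7  71.7]
lowest start [0.241 0.242 0.243 0.244 0.244 0.245 0.246 0.246] 84
now lowest [0.069 0.07  0.071 0.071 0.072 0.073 0.073 0.075 0.075 0.076]
[0.47935501 0.17507294 0.08133998] [[0.47081442 0.15993143 0.07256382]
 [0.48567704 0.18690287 0.09776495]]
[  6.45   9.63 110.75  -0.    59.64  73.48] [0.47156382 0.17401435 0.03246138]
```

Both depth views agree that the real fingertips end about 36 mm above the reported TCP. At the start it was 47 mm with the fingers open, of which 13 mm is the swing. So the fingers passed over the handle without touching it. I'll back off, go 36 mm lower while watching the force, and verify.

drive_tool --deltas '[[[-1.5,0,0],-0.05],[[-3,0,0],-0.1],[[-4,0.3,0],-0.14],[[-4.3,0.3,0],-0.14],[[-4.3,0.3,0],-0.14]]'

```text
clock: 5.0
tcp_pos: [0.4332, 0.1544, 0.0326]
ee_rot: [180.0, -0.0, 30.9]
contact_force: [-0.5, 0.5, 0.0]
gripper_width: -0.0002
gripper_force: 0.0
```

drive_tool --deltas '[[[0,0,1],0],[[0,0,2],0],[[0,0,2.5],0],[[0,0,2.8],0],[[0,0,2.8],0]]'

```text
clock: 5.5
tcp_pos: [0.4327, 0.1545, 0.0037]
ee_rot: [-180.0, 0.1, 31.0]
contact_force: [-0.3, 0.0, -1.2]
gripper_width: -0.0
gripper_force: 0.0
```

drive_tool --deltas '[[[0,0,0.4],0],[[0,0,0.7],0],[[0,0,0.7],0]]'

```text
clock: 5.8
tcp_pos: [0.4329, 0.1544, -0.0029]
ee_rot: [-180.0, 0.0, 31.0]
contact_force: [0.4, 0.0, 0.7]
gripper_width: -0.0001
gripper_force: 0.0
```

```bash
python3 - <<'E'
from h import *
p,d,c=grab("scene"); save("s5.png",cv2.resize(p[180:240,270:370],None,fx=8,fy=8,interpolation=cv2.INTER_CUBIC))
s=env.state();t=s["tcp_pos"];P=cloud(d,c)
m=(np.linalg.norm(P[...,:2]-t[:2],axis=-1)<.03)&(P[...,2]>.012)&(P[...,2]<.1)
v,u=np.nonzero(m);print(t,s["ee_rot"],s["contact_force"],"rows",v.min(),v.max(),(P[m][:,2]).min())
delta(.45,.165,-.003,31)
E
```

```text
[ 0.43310781  0.1544663  -0.00263815] [-1.79991319e+02  1.67782359e-02  3.09855524e+01] [0.08348427 0.71071422 0.04212019] rows 185 208 0.03252843881455944
t 5.85 pos [ 0.4331  0.1545 -0.0026] rot [-180.    0.   31.] -> cm [ 1.99 -0.03  0.04] turn [-0.  0. -0.]
```

View pics/s5.png

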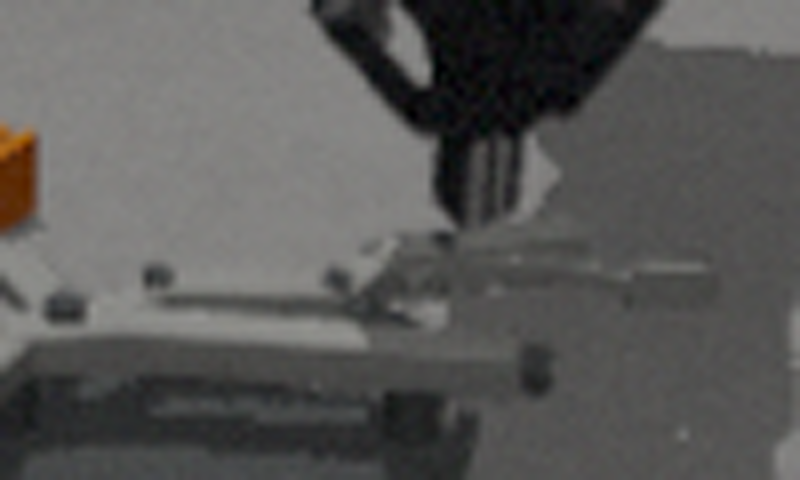

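Confirmed: no bench contact with the TCP reading below 0, and the fingertips at (490,220) are now beneath the handle's top, just behind it. Push.

drive_tool --deltas '[[[0.5,0,0],0],[[1,0,0],0],[[1.4,0,0],0],[[1.6,0,0],0]]'

```text
clock: 6.25
tcp_pos: [0.4477, 0.163, -0.0023]
ee_rot: [180.0, -0.0, 31.0]
contact_force: [-0.8, -0.0, -0.1]
gripper_width: -0.0001
gripper_force: 0.0
```

drive_tool --deltas '[[[0.2,0,0],0],[[0.4,0,0],0],[[0.6,0,0],0.02]]'

```text
clock: 6.55
tcp_pos: [0.452, 0.1659, -0.0026]
ee_rot: [-180.0, 0.0, 29.8]
contact_force: [-1.9, -1.6, 1.4]
gripper_width: 0.0
gripper_force: 1.4
```

drive_tool --deltas '[[[0.2,0,0],0.01],[[0.4,0,0],0.02],[[0.6,0,0],0.04]]'

```text
clock: 6.85
tcp_pos: [0.457, 0.1684, -0.0027]
ee_rot: [180.0, 0.1, 27.5]
contact_force: [-2.1, -3.9, 2.2]
gripper_width: 0.0001
gripper_force: 1.9
```

drive_tool --deltas '[[[0.2,0,0],0.01],[[0.4,0,0],0.03],[[0.6,0,0],0.05]]'

```text
clock: 7.15
tcp_pos: [0.4619, 0.1712, -0.0027]
ee_rot: [-180.0, 0.1, 24.6]
contact_force: [-4.2, -4.5, 2.9]
gripper_width: -0.0005
gripper_force: 2.9
```

drive_tool --deltas '[[[0.2,0,0],0.01],[[0.4,0,0],0.03],[[0.6,0,0],0.05]]'

```text
clock: 7.45
tcp_pos: [0.467, 0.1743, -0.0028]
ee_rot: [-179.9, 0.1, 21.7]
contact_force: [-5.8, -1.1, 4.0]
gripper_width: -0.0001
gripper_force: 2.9
```

drive_tool --deltas '[[[0.2,0,0],0.01],[[0.4,0,0],0.03],[[0.6,0,0],0.04]]'

```text
clock: 7.75
tcp_pos: [0.4717, 0.1767, -0.0029]
ee_rot: [-179.9, 0.2, 19.5]
contact_force: [-8.6, -1.9, 7.5]
gripper_width: -0.0002
gripper_force: 4.5
```

The upward force means the tip's chamfer is bearing on the handle. I'll go 12 mm lower so the straight part does.

drive_tool --deltas '[[[-0.2,0,0.2],0],[[-0.3,0,0.7],0],[[-0.3,0,1.2],0],[[-0.1,0,1.2],0]]'

```text
clock: 8.15
tcp_pos: [0.4705, 0.1761, -0.0156]
ee_rot: [-179.9, 0.2, 19.5]
contact_force: [-5.5, -2.4, 0.9]
gripper_width: -0.0003
gripper_force: 3.6
```

drive_tool --deltas '[[[0.2,0,0],0],[[0.4,0,0],0],[[0.5,0,0],0.02]]'

```text
clock: 8.45
tcp_pos: [0.4738, 0.1773, -0.0158]
ee_rot: [-179.9, 0.5, 18.3]
contact_force: [-10.2, -3.5, 6.9]
gripper_width: 0.0
gripper_force: 6.0
```

drive_tool --deltas '[[[0.2,0,0],0.01],[[0.4,0,0],0.02],[[0.6,0,0],0.03]]'

```text
clock: 8.75
tcp_pos: [0.4799, 0.1791, -0.0157]
ee_rot: [-180.0, 0.4, 16.6]
contact_force: [-8.8, -4.7, 4.3]
gripper_width: 0.0001
gripper_force: 4.8
```

drive_tool --deltas '[[[0.2,0,0],0.01],[[0.4,0,0],0.02],[[0.6,0,0],0.03]]'

```text
clock: 9.05
tcp_pos: [0.4865, 0.1809, -0.0156]
ee_rot: [-180.0, 0.3, 14.9]
contact_force: [-4.9, -3.6, 0.5]
gripper_width: 0.0001
gripper_force: 3.4
```

drive_tool --deltas '[[[0.2,0,0],0.01],[[0.4,0,0],0.02],[[0.6,0,0],0.03]]'

```text
clock: 9.35
tcp_pos: [0.4929, 0.1825, -0.0156]
ee_rot: [-180.0, 0.2, 13.2]
contact_force: [-3.7, -3.1, -0.5]
gripper_width: 0.0001
gripper_force: 2.2
```

```bash
python3 - <<'E'
from h import *
p,d,c=grab("top"); a=p[170:260,195:355]; b=np.load("top0.npz")["p"][180:240,265:345]
a=cv2.resize(a[10:70,70:150],None,fx=5,fy=5,interpolation=cv2.INTER_CUBIC);b=cv2.resize(b,None,fx=5,fy=5,interpolation=cv2.INTER_CUBIC)
save("c6.png",np.hstack([b,a])); print(env.state()["contact_force"])
E
```

```text
[-3.98609982 -3.02601068 -1.68729556]
```

View pics/c6.png

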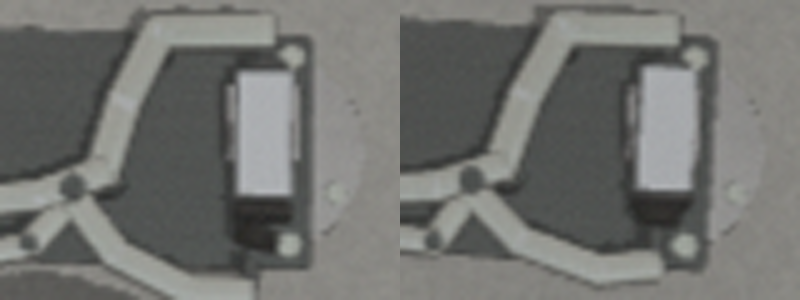

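Left is before, right is now. The clamp is turned slightly clockwise, the jaw is swung in, and the foot (260,205 → 660,207) looks pressed nearly home. The handle still pushes back, so continue in 2 mm steps.

drive_tool --deltas '[[[0.1,0,0],0.01],[[0.2,0,0],0.01]]'

```text
clock: 9.6
tcp_pos: [0.496, 0.1835, -0.0151]
ee_rot: [-180.0, 0.1, 12.6]
contact_force: [-2.9, -0.7, -2.8]
gripper_width: 0.0
gripper_force: 1.3
```

drive_tool --deltas '[[[0.1,0,0],0.01],[[0.2,0,0],0.01]]'

```text
clock: 9.8
tcp_pos: [0.4998, 0.1842, -0.0139]
ee_rot: [-180.0, -0.1, 12.1]
contact_force: [-0.5, -0.3, -0.9]
gripper_width: -0.0003
gripper_force: 0.1
```

drive_tool --deltas '[[[0.1,0,0],0.01],[[0.2,0,0],0.01]]'

```text
clock: 10.0
tcp_pos: [0.5019, 0.1844, -0.0137]
ee_rot: [180.0, -0.1, 11.5]
contact_force: [0.2, 0.8, 0.4]
gripper_width: -0.0001
gripper_force: 0.0
```

The force dropped to zero, so it has snapped. Take the hand away and look.

drive_tool --deltas '[[[-2,0,0],0],[[-5,0,0],0],[[-6,0,-3],0],[[-6,0,-8],0],[[-6,0,-13],0]]'

```text
clock: 10.5
tcp_pos: [0.4409, 0.1721, 0.1168]
ee_rot: [-180.0, 0.0, 11.5]
contact_force: [0.5, 1.0, 1.0]
gripper_width: -0.0
gripper_force: 0.0
```

drive_tool --deltas '[[[0,5,-1],0],[[0,10,-3],0],[[-2,15,-3],0],[[-3,20,-3],0],[[-3,25,-3],0]]'

```text
clock: 11.0
tcp_pos: [0.4607, -0.0721, 0.1464]
ee_rot: [179.9, -0.1, 11.5]
contact_force: [1.3, 0.2, -0.5]
gripper_width: 0.0002
gripper_force: 0.0
```

```bash
python3 - <<'E'
from h import *
p,d,c=grab("top"); save("crop7.png",cv2.resize(p[170:290,195:355],None,fx=5,fy=5,interpolation=cv2.INTER_CUBIC))
np.savez("top7.npz",p=p,d=d);print(env.state()["tcp_pos"])
E
```

```text
[ 0.46237279 -0.07964187  0.14694412]
```

View pics/crop7.png

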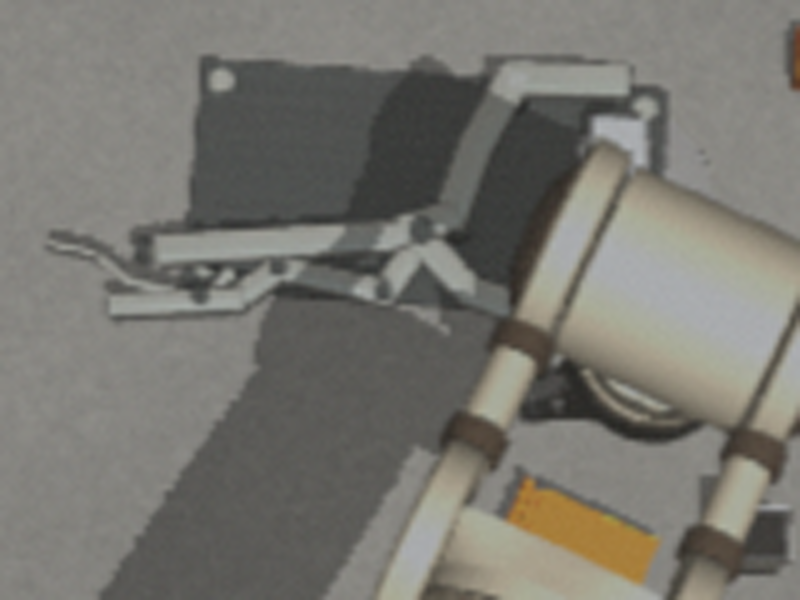

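Locked: handle end at (110,303), parallel to the fixed handle (157,247). The lever tail plate spans (48,238) to about (96,250).

```bash
python3 - <<'E'
from h import *
c=env.calibration("top")
C=lambda u,v,z: world(None,c,195+u/5-.4,170+v/5-.4,z)
pin,fe,tl,he=C(424,231,.055),C(157,247,.055),C(72,243,.054),C(112,303,.055)
for n,x in zip("pin fe tail hend".split(),(pin,fe,tl,he)):print(n,x.round(4))
v=(fe-pin)[:2]; th=np.arctan2(v[1],v[0])-np.arctan2(150,-20.5);print("theta deg",np.degrees(th))
R=np.array([[np.cos(th),-np.sin(th)],[np.sin(th),np.cos(th)]])
O=pin[:2]-R@[-.0335,.105];print("O",O)
for n,q in[("tail",(-.056,.301)),("pad",(-.085,.256)),("screw",(-.054,.264)),("cradle",(.0095,0))]:print(n,(O+R@q).round(4))
T=O+R@[-.056+.045,.306]; delta(T[0],T[1],.13,np.degrees(th))
E
```

```text
pin [0.5681 0.0345 0.055 ]
fe [0.555  0.1826 0.055 ]
tail [0.5561 0.2301 0.054 ]
hend [0.5228 0.206  0.055 ]
theta deg -2.706901800537644
O [ 0.59665354 -0.07192769]
tail [0.5549 0.2314]
pad [0.5238 0.1878]
screw [0.5552 0.1943]
cradle [ 0.6061 -0.0724]
t 11.05 pos [ 0.4624 -0.0796  0.1469] rot [179.6  -0.2  11.2] -> cm [ 19.61 -28.13   1.54] turn [ 0.007 -0.004  0.243]
```

drive_tool --deltas '[[[2.8,-4,0.3],0],[[5.6,-8,0.6],0.05],[[8.4,-12,0.9],0.12],[[11.2,-16,1.2],0.18],[[14,-20,1.5],0.243]]'

```text
clock: 11.55
tcp_pos: [0.5591, 0.156, 0.1309]
ee_rot: [-180.0, -0.1, -2.6]
contact_force: [0.9, -1.1, 0.9]
gripper_width: 0.0001
gripper_force: 0.0
```

```bash
python3 - <<'E'
from h import *
delta(.600,.238,-.012,-2.7)
E
```

```text
t 11.55 pos [0.5591 0.156  0.1309] rot [-1.8e+02 -1.0e-01 -2.6e+00] -> cm [ 3.69 -8.37 14.3 ] turn [-0.    -0.002  0.002]
```

drive_tool --deltas '[[[2,-4.2,0],0],[[3.7,-8.2,0],0],[[3.7,-8.2,4],0],[[3.7,-8.2,8.5],0],[[3.7,-8.2,10],0]]'

```text
clock: 12.05
tcp_pos: [0.5947, 0.2341, 0.0253]
ee_rot: [179.9, 0.5, -2.4]
contact_force: [-1.2, -0.4, -0.3]
gripper_width: -0.0002
gripper_force: 0.0
```

```bash
python3 - <<'E'
from h import *
delta(.600,.238,-.012,-2.7)
E
```

```text
t 12.05 pos [0.5947 0.2341 0.0253] rot [179.9   0.5  -2.4] -> cm [ 0.54 -0.42  3.72] turn [0.002 0.008 0.006]
```

drive_tool --deltas '[[[0.3,0,2],0],[[0.3,0,4],0],[[0.3,0,4.2],0],[[0.3,0,4.2],0]]'

```text
clock: 12.45
tcp_pos: [0.6018, 0.234, -0.0108]
ee_rot: [-180.0, -0.0, -2.4]
contact_force: [0.6, 0.5, 0.1]
gripper_width: -0.0001
gripper_force: 0.0
```

drive_tool --deltas '[[[-0.5,0,0],0],[[-1,0,0],0],[[-1.5,0,0],0],[[-2,0,0],0],[[-2.4,0,0],0]]'

```text
clock: 12.95
tcp_pos: [0.5769, 0.2351, -0.0113]
ee_rot: [-180.0, -0.0, -2.4]
contact_force: [0.4, 0.7, 0.1]
gripper_width: -0.0001
gripper_force: 0.0
```

drive_tool --deltas '[[[-0.3,0,0],0],[[-0.6,0,0],0],[[-0.9,0,0],0],[[-1.2,0,0],0]]'

```text
clock: 13.35
tcp_pos: [0.5654, 0.2356, -0.0115]
ee_rot: [-180.0, -0.0, -2.4]
contact_force: [0.8, 0.3, 0.6]
gripper_width: 0.0003
gripper_force: 0.4
```

drive_tool --deltas '[[[-0.2,0,0],0],[[-0.4,0,0],0],[[-0.6,0,0],0]]'

```text
clock: 13.65
tcp_pos: [0.5595, 0.2358, -0.0114]
ee_rot: [-180.0, -0.0, -2.4]
contact_force: [0.4, 0.4, 0.7]
gripper_width: -0.0001
gripper_force: 0.3
```

drive_tool --deltas '[[[-0.2,0,0],0],[[-0.4,0,0],0]]'

```text
clock: 13.85
tcp_pos: [0.5554, 0.2359, -0.0115]
ee_rot: [-180.0, 0.0, -2.4]
contact_force: [0.8, 0.6, 0.2]
gripper_width: 0.0
gripper_force: 0.2
```

drive_tool --deltas '[[[-0.2,0,0],0],[[-0.4,0,0],0]]'

```text
clock: 14.05
tcp_pos: [0.5512, 0.2361, -0.0116]
ee_rot: [180.0, 0.0, -2.4]
contact_force: [-0.4, -0.9, -0.3]
gripper_width: -0.0001
gripper_force: 0.2
```

```bash
python3 - <<'E'
from h import *
p,d,c=grab("scene"); save("s8.png",cv2.resize(p[170:250,270:370],None,fx=8,fy=7,interpolation=cv2.INTER_CUBIC))
P=cloud(d,c); 
t=env.state()["tcp_pos"];print(t,env.state()["contact_force"])
# heights of jaw / handle points around
m=(P[...,2]>.03)&(P[...,2]<.058)&(P[...,1]>.18)&(P[...,1]<.28)&(P[...,0]>.4)&(P[...,0]<.62)
print(np.c_[np.round(P[m],3)][::8])
E
```

```text
[ 0.55086575  0.23610088 -0.01164057] [ 0.16723838 -0.12049442  0.25253965]
[[0.521 0.18  0.054]
 [0.521 0.186 0.052]
 [0.526 0.189 0.053]
 [0.523 0.192 0.048]
 [0.526 0.192 0.047]
 [0.523 0.189 0.042]
 [0.524 0.211 0.046]
 [0.53  0.198 0.044]
 [0.555 0.18  0.053]
 [0.521 0.198 0.036]
 [0.533 0.22  0.046]
 [0.535 0.21  0.042]
 [0.565 0.187 0.054]
 [0.539 0.22  0.043]
 [0.554 0.188 0.045]
 [0.56  0.232 0.055]
 [0.562 0.182 0.045]
 [0.556 0.222 0.048]
 [0.556 0.242 0.052]
 [0.556 0.192 0.04 ]
 [0.561 0.233 0.05 ]
 [0.561 0.182 0.039]
 [0.556 0.228 0.043]
 [0.555 0.248 0.045]
 [0.557 0.238 0.042]
 [0.559 0.231 0.039]
 [0.557 0.224 0.033]
 [0.558 0.244 0.038]
 [0.555 0.239 0.032]
 [0.563 0.24  0.034]]
```

View pics/s8.png

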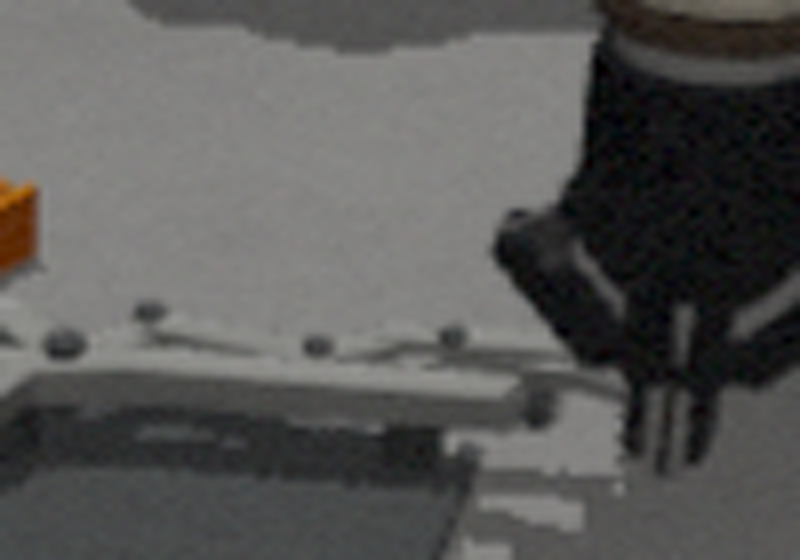

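Scene crop: the clamp is still locked, with the handle end at about (570,355). The fingers (665,440) are standing at the tail plate. That was my last picture, so I'll use numbers only from here and keep pushing.

drive_tool --deltas '[[[-0.2,0,0],0],[[-0.4,0,0],0]]'

```text
clock: 14.3
tcp_pos: [0.5472, 0.2362, -0.0116]
ee_rot: [180.0, 0.0, -2.4]
contact_force: [-0.1, -1.4, -0.6]
gripper_width: -0.0001
gripper_force: 0.0
```

drive_tool --deltas '[[[-0.2,0,0],0],[[-0.4,0,0],0]]'

```text
clock: 14.5
tcp_pos: [0.5432, 0.2364, -0.0116]
ee_rot: [180.0, 0.0, -2.4]
contact_force: [-0.3, 0.5, -0.1]
gripper_width: -0.0004
gripper_force: 0.0
```

drive_tool --deltas '[[[-0.2,0,0],0],[[-0.4,0,0],0]]'

```text
clock: 14.7
tcp_pos: [0.5393, 0.2366, -0.0115]
ee_rot: [180.0, 0.0, -2.4]
contact_force: [-0.1, -0.4, 0.0]
gripper_width: 0.0002
gripper_force: 0.0
```

```bash
cat >> h.py <<'E'
def handle():
    p,d,c=grab("scene"); P=cloud(d,c)
    for z0 in(.18,.19,.2,.21,.22,.23,.24,.25):
        m=(P[...,2]>.034)&(P[...,2]<.06)&(abs(P[...,1]-z0)<.005)&(P[...,0]>.36)&(P[...,0]<.62)
        x=P[m][:,0]; h,_=np.histogram(x,np.arange(.4,.61,.01)); print(z0,h)
    s=env.state();print(s["clock"],s["tcp_pos"].round(4),s["contact_force"].round(2))
E
python3 -c "
from h import *
handle()"
```

```text
0.18 [ 0  0  0  0  0  0  0  3 22  2  0  0  0  0  2 16 13  0  0  0]
0.19 [ 0  0  0  0  0  0  0  0  8  1  0  0  0  0  1 16  7  0  0  0]
0.2 [0 0 0 0 0 0 0 0 0 0 0 0 0 0 0 9 2 0 0 0]
0.21 [0 0 0 0 0 0 0 0 0 0 0 0 0 0 0 0 0 0 0 0]
0.22 [0 0 0 0 0 0 0 0 0 0 0 0 0 0 8 0 0 0 0 0]
0.23 [ 0  0  0  0  0  0  0  0  2  1  0  0  0  0 26  7  0  0  0  0]
0.24 [ 0  0  0  0  0  0  0  0  2  0  0  0  0  0 26  7  0  0  0  0]
0.25 [ 0  0  0  0  0  0  0  0  0  0  0  0  0  2 16  2  0  0  0  0]
14.75 [ 0.539   0.2367 -0.0116] [ 0.34  0.68 -1.55]
```

The handle jumped from x≈0.522 to 0.485, so the clamp is open. Retreat upwards and locate the leg.

drive_tool --deltas '[[[1,0,0],0],[[1,0,-3],0],[[1,0,-7],0],[[1,0,-12],0],[[1,0,-16],0]]' --gripper -0.2

```text
clock: 15.25
tcp_pos: [0.5509, 0.2362, 0.1516]
ee_rot: [-180.0, -0.2, -2.4]
contact_force: [1.0, 0.1, -0.5]
gripper_width: 0.0515
gripper_force: 0.0
```

```bash
cat >> h.py <<'E'
def leg():
    p,d,c=grab("top"); P=cloud(d,c)
    m=(abs(P[...,2]-.06)<.008)&(p.min(-1)>125)&(abs(P[...,0]-.6)<.07)&(abs(P[...,1]+.072)<.04)
    n,l,st,ce=cv2.connectedComponentsWithStats(m.astype(np.uint8));k=1+st[1:,4].argmax();m=l==k
    v,u=np.nonzero(m);X=np.array([world(d,c,a,b,.06)[:2] for a,b in zip(u,v)])
    print("leg",cv2.minAreaRect((X*1000).astype(np.float32)),len(u),np.median(P[m][:,2]))
    # dark foot below tube: column profile along the tube centre
    x0,y0=X[:,0].min(),X[:,1].mean()
    for xx in np.arange(x0-.03,x0+.012,.003):
        a,b=pix(c,np.array([xx,y0,.06])).round().astype(int);print(round(xx,3),p[b,a].tolist(),round(float(P[b,a,2]),3),end="; ")
    print()
E
python3 -c "
from h import *
handle();leg()"
```

```text
0.18 [ 0  0  0  0  0  0  0  7 19  6  0  0  0  0  3 10 19  0  0  0]
0.19 [ 0  0  0  0  0  0  3 13 11  3  0  0  0  0  1 13 10  0  0  0]
0.2 [ 0  0  0  0  0  0  3  9 10  2  0  0  0  0  0  8  3  0  0  0]
0.21 [0 0 0 0 0 0 0 0 6 7 0 0 0 0 0 0 0 0 0 0]
0.22 [ 0  0  0  0  0  0  0  0  2 15  0  0  0  0  0  0  0  0  0  0]
0.23 [ 0  0  0  0  0  0  0  0 11 11  0  0  0  0  0  0  0  0  0  0]
0.24 [ 0  0  0  0  0  0  0  0 21  3  0  0  0  0  0  0  0  0  0  0]
0.25 [0 0 0 0 0 0 0 0 6 0 0 0 0 0 0 0 0 0 0 0]
15.3 [0.5552 0.2372 0.1596] [3.23 1.32 5.05]
leg ((600.3174438476562, -71.92247009277344), (29.90085792541504, 68.70547485351562), 88.046875) 249 0.061441646634431336
0.536 [48, 44, 44] 0.06; 0.539 [50, 48, 44] 0.061; 0.542 [51, 50, 48] 0.053; 0.545 [65, 67, 64] 0.016; 0.548 [80, 83, 80] 0.02; 0.551 [64, 65, 64] 0.021; 0.554 [38, 40, 38] 0.041; 0.557 [42, 42, 40] 0.062; 0.56 [64, 63, 59] 0.064; 0.563 [86, 86, 86] 0.064; 0.566 [163, 165, 168] 0.065; 0.569 [166, 168, 170] 0.059; 0.572 [167, 169, 170] 0.065; 0.575 [164, 166, 167] 0.056; 0.578 [164, 165, 168] 0.059;
```

```bash
python3 - <<'E'
from h import *
p,d,c=grab("scene");P=cloud(d,c);s=env.state();t=s["tcp_pos"]
m=(np.linalg.norm(P[...,:2]-t[:2],axis=-1)<.06)&(P[...,2]>.1)
print(t,s["gripper_width"],np.sort(P[m][:,2])[:12].round(3),"off",(np.sort(P[m][:,2])[:10].mean()-t[2]).round(4))
delta(.600,-.072,.10,-2)
E
```

```text
[0.55301728 0.23669054 0.15298816] 0.05118124191497518 [0.197 0.198 0.198 0.199 0.199 0.199 0.199 0.2   0.201 0.201 0.201 0.202] off 0.0462
t 15.4 pos [0.553  0.2367 0.153 ] rot [-179.9   -0.5   -2.4] -> cm [ 5.96 30.65  5.29] turn [-0.002 -0.009 -0.007]
```

drive_tool --deltas '[[[1,4.8,0],0],[[2,9.6,0],0],[[3,14.4,0],0],[[4,19.2,0.5],0],[[5,24,1],0]]'

```text
clock: 15.9
tcp_pos: [0.5889, -0.0077, 0.1368]
ee_rot: [-180.0, 0.1, -2.4]
contact_force: [0.9, -0.1, -0.3]
gripper_width: 0.0512
gripper_force: 0.0
```

drive_tool --deltas '[[[1,4,0],0],[[1,6.6,1],0],[[1,6.6,3],0],[[1,6.6,4],0],[[1,6.6,4],0]]'

```text
clock: 16.4
tcp_pos: [0.5944, -0.0712, 0.0952]
ee_rot: [-179.9, 0.3, -2.4]
contact_force: [-0.4, 0.5, 0.0]
gripper_width: 0.0509
gripper_force: 0.0
```

```bash
python3 - <<'E'
from h import *
delta(.602,-.072,.001,-2)
E
```

```text
t 16.4 pos [ 0.5944 -0.0712  0.0952] rot [-179.9    0.3   -2.4] -> cm [0.82 0.06 9.41] turn [-0.002  0.006 -0.007]
```

drive_tool --deltas '[[[0.7,0,2],0],[[0.7,0,4.5],0],[[0.7,0,6.5],0],[[0.7,0,7],0],[[0.7,0,7],0]]'

```text
clock: 16.9
tcp_pos: [0.6032, -0.0716, 0.0282]
ee_rot: [-180.0, 0.1, -2.4]
contact_force: [0.1, -0.2, 0.3]
gripper_width: 0.0512
gripper_force: 0.0
```

```bash
python3 - <<'E'
from h import *
delta(.602,-.072,.001,-2)
E
```

```text
t 16.9 pos [ 0.6032 -0.0716  0.0282] rot [-1.8e+02  1.0e-01 -2.4e+00] -> cm [-0.11  0.05  2.72] turn [-0.     0.001 -0.006]
```

drive_tool --deltas '[[[-0.1,0,1],0],[[-0.1,0,1.8],0],[[-0.1,0,2.4],0],[[-0.1,0,2.6],0],[[-0.1,0,2.6],0]]'

```text
clock: 17.4
tcp_pos: [0.6022, -0.0723, 0.0021]
ee_rot: [-180.0, 0.0, -2.4]
contact_force: [0.4, 0.1, 0.8]
gripper_width: 0.0514
gripper_force: 0.0
```

drive_tool --deltas '[[[0,0,0],0],[[0,0,0],0],[[0,0,0],0],[[0,0,0],0],[[0,0,0],0]]' --gripper 0.5 --squeeze 40

```text
clock: 17.9
tcp_pos: [0.603, -0.0692, 0.0035]
ee_rot: [-179.7, -0.0, -2.4]
contact_force: [-0.0, 10.8, 6.0]
gripper_width: 0.0293
gripper_force: 41.5
```

Gripped (29.3 mm). The leg sits about 3 mm further to +y, so I'll shift to relieve the side force and lift.

drive_tool --deltas '[[[0,-0.3,0],0],[[0,-0.3,0],0],[[0,-0.3,-0.4],0],[[0,-0.3,-0.8],0]]'

```text
clock: 18.3
tcp_pos: [0.6023, -0.0692, 0.0102]
ee_rot: [-180.0, 0.0, -2.4]
contact_force: [-0.2, 1.9, -2.2]
gripper_width: 0.0291
gripper_force: 40.6
```

drive_tool --deltas '[[[0,0,-1],0],[[0,0,-2.5],0],[[0,0,-5],0],[[0,0,-8],0],[[0,0,-10],0]]'

```text
clock: 18.8
tcp_pos: [0.6041, -0.07, 0.1144]
ee_rot: [179.9, -0.2, -2.4]
contact_force: [0.2, -0.0, -1.5]
gripper_width: 0.0291
gripper_force: 40.6
```

```bash
python3 - <<'E'
from h import *
delta(.538,-.336,.10,-2)
p,d,c=grab("scene");P=cloud(d,c);t=env.state()["tcp_pos"]
m=(np.linalg.norm(P[...,:2]-t[:2],axis=-1)<.06)&(P[...,2]>.07);z=np.sort(P[m][:,2]);print("lowest held",z[:8].round(3))
E
```

```text
t 18.8 pos [ 0.6041 -0.07    0.1144] rot [179.9  -0.2  -2.4] -> cm [-5.48 26.86  1.45] turn [ 0.001 -0.004 -0.007]
lowest held [0.137 0.138 0.138 0.139 0.14  0.14  0.14  0.141]
```

drive_tool --deltas '[[[-0.9,4.4,0],0],[[-1.8,8.8,0],0],[[-2.7,13.2,0],0],[[-3.6,17.6,0],0],[[-4.5,22,0],0]]'

```text
clock: 19.35
tcp_pos: [0.5478, -0.2891, 0.1109]
ee_rot: [180.0, -0.0, -2.4]
contact_force: [0.7, -0.5, -1.3]
gripper_width: 0.029
gripper_force: 40.6
```

drive_tool --deltas '[[[-1,3,0],0],[[-1,4.8,0],0],[[-1,4.8,1],0],[[-1,4.8,4],0],[[-1,4.8,7],0]]'

```text
clock: 19.85
tcp_pos: [0.5375, -0.3336, 0.0399]
ee_rot: [180.0, -0.1, -2.4]
contact_force: [1.1, 0.1, -2.1]
gripper_width: 0.029
gripper_force: 40.7
```

```bash
python3 - <<'E'
from h import *
print(env.state()["gripper_width"]);delta(.538,-.336,-.018,-2)
E
```

```text
0.028994990686545926
t 19.85 pos [ 0.5375 -0.3336  0.0399] rot [ 1.8e+02 -1.0e-01 -2.4e+00] -> cm [0.05 0.24 5.79] turn [ 0.    -0.001 -0.006]
```

drive_tool --deltas '[[[0,0,2],0],[[0,0,4],0],[[0,0,5],0],[[0,0,5.5],0],[[0,0,5.7],0]]'

```text
clock: 20.35
tcp_pos: [0.5368, -0.3341, -0.0166]
ee_rot: [-180.0, -0.0, -2.4]
contact_force: [0.2, -0.9, -1.8]
gripper_width: 0.0292
gripper_force: 40.7
```

drive_tool --deltas '[[[0,0,0.2],0],[[0,0,0.4],0],[[0,0,0.4],0]]'

```text
clock: 20.65
tcp_pos: [0.5366, -0.335, -0.0201]
ee_rot: [180.0, -0.0, -2.4]
contact_force: [-0.4, -0.0, -1.8]
gripper_width: 0.0292
gripper_force: 40.7
```

drive_tool --deltas '[[[0,0,0.2],0],[[0,0,0.3],0],[[0,0,0.3],0]]'

```text
clock: 20.95
tcp_pos: [0.5373, -0.3354, -0.0217]
ee_rot: [179.9, -0.1, -2.4]
contact_force: [-0.8, 1.8, 6.7]
gripper_width: 0.029
gripper_force: 41.7
```

drive_tool --deltas '[[[0,0,0],0],[[0,0,0],0],[[0,0,0],0],[[0,0,0],0],[[0,0,0],0]]' --gripper -0.1

```text
clock: 21.45
tcp_pos: [0.5363, -0.3347, -0.0237]
ee_rot: [-180.0, 0.0, -2.4]
contact_force: [0.5, -0.4, -0.6]
gripper_width: 0.0467
gripper_force: 0.0
```

drive_tool --deltas '[[[0,0,-2],0],[[0,0,-5],0],[[0,0,-9],0],[[0,0,-14],0],[[0,0,-18],0]]'

```text
clock: 21.95
tcp_pos: [0.5367, -0.3351, 0.1594]
ee_rot: [179.9, -0.1, -2.4]
contact_force: [1.3, -0.2, 0.2]
gripper_width: 0.0472
gripper_force: 0.0
```

drive_tool --deltas '[[[-3,3,0],0],[[-7,5,0],0],[[-11,8,0],0],[[-15,10,0],0],[[-18,12,0],0]]'

```text
clock: 22.45
tcp_pos: [0.3492, -0.4477, 0.1565]
ee_rot: [-180.0, 0.0, -2.5]
contact_force: [0.3, -1.5, 0.8]
gripper_width: 0.0468
gripper_force: 0.0
```

```bash
python3 - <<'E'
from h import *
p,d,c=grab("top");P=cloud(d,c);p0=np.load("top0.npz")["p"]
m=(p.min(-1)>120)&(abs(P[...,0]-.538)<.06)&(abs(P[...,1]+.336)<.085)&(P[...,2]>.015)
v,u=np.nonzero(m);X=np.array([world(d,c,a,b,.034)[:2] for a,b in zip(u,v)]);print("leg in bin",len(u),cv2.minAreaRect((X*1000).astype(np.float32)),np.median(P[m][:,2]))
for n,q in[("spare",(346,277)),("orange1",(311,276)),("orange2",(369,182)),("tape",(154,245)),("stapler",(293,145)),("cradle",(318,207))]:
    a=slice(q[1]-12,q[1]+12),slice(q[0]-12,q[0]+12);print(n,np.abs(p[a].astype(int)-p0[a]).mean().round(1))
print(env.state()["clock"],env.state()["tcp_pos"],env.state()["contact_force"])
E
```

```text
leg in bin 233 ((533.707763671875, -303.00494384765625), (92.98875427246094, 107.63154602050781), 89.08031463623047) 0.037004341293560505
spare 23.1
orange1 22.8
orange2 1.4
tape 1.4
stapler 1.5
cradle 27.1
22.5 [ 0.34537485 -0.45069193  0.15650119] [-1.98415601 -3.35885105  0.20755297]
```

```bash
python3 - <<'E'
from h import *
f=np.load("top0.npz");p,d,c=grab("top")
for D,q in((f["d"],f["p"]),(d,p)):
    P=cloud(D,c);x=P.reshape(-1,3)
    s=x[(abs(x[:,2]-.072)<.012)&(abs(x[:,0]-.41)<.06)&(abs(x[:,1]+.155)<.05)]
    o=P[(q[...,0]>q[...,2].astype(int)+60)&(abs(P[...,0]-.41)<.07)&(abs(P[...,1]+.07)<.06)&(P[...,2]>.015)]
    print("spare",len(s),s.mean(0).round(3) if len(s) else "","orange",len(o),o.mean(0).round(3) if len(o) else "")
P=cloud(d,c);m=(p.min(-1)>140)&(abs(P[...,0]-.538)<.055)&(abs(P[...,1]+.336)<.06)
print("leg",m.sum(),P[m].mean(0).round(3),np.ptp(P[m],axis=0).round(3))
E
```

```text
spare 131 [ 0.403 -0.152  0.078] orange 329 [ 0.404 -0.057  0.032]
spare 135 [ 0.403 -0.152  0.078] orange 330 [ 0.404 -0.058  0.032]
leg 53 [ 0.546 -0.333  0.036] [0.067 0.03  0.017]
```

The leg is in the bin, and the spare leg, orange pieces, tape and stapler have not moved. Handing in.

```bash
python3 -c "
from h import *
print(env.sign_off())"
```

```text
the job is handed in; nothing more can be done
None
```

The job is handed in at about 22.6 s: the foot was pressed until the clamp locked by itself, the lever was flicked to open the jaw, the leg is in the grey bin, and nothing else moved.

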